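# Close the gear guard and hold the splined key home in the index drive

## Robot

A 6-joint arm with a two-finger parallel gripper is mounted at the origin on a cart in front of the work surface, level with it; the furniture and walls round the work are solid. World frame = base frame: x ahead of the robot, y to its left, z up, the work surface at z = 0. Lengths are in m, angles in degrees, forces in N, time in s.
With the tool pointing down it reaches from about 0.4 to 0.825 m from the base axis. Payload 7 kg.
Tool frame: the origin (TCP) lies at the very end of the fingers, on their centre line; the grasp point (between the pads) lies 19 mm behind it; z points along the fingers, y is the line along which they close (so a half turn about z gives the same grasp; the last joint's range is limited). The gripper opens to 88 mm and grips with 3 to 60 N. Pads are 19 mm wide; open, the fingers measure 130 mm over their backs; the gripper's body (78 mm by 193 mm) begins 47 mm behind the grasp point.
Start: joints at [-56.087, 20.546, 0.682, 0, -70.136, -16.507], TCP at [0.202, -0.644, 0.203] pointing down, gripper open.
Joint ranges: [-176.03, 176.03], [-82.01, 121.73], [-58.28, 71.71], [-173.87, 95.51], [-174.79, -0.11], [-173.66, 173.66]. Speed limits (degrees/s): [136.94, 136.94, 172.46, 180, 180, 180].

## Interface

Orientations are given as [roll, pitch, yaw] about the fixed x, y, z axes, in that order (R = Rz(yaw) Ry(pitch) Rx(roll)).
In Python, from plant import ctrl, cams, workorder gives the robot as it stands.
- The arm moves only by the tool play_rows, never from a script. Its argument "motion" is a list of rows, each an object of numbers: "x", "y", "z": the shift along the tool's x, y, z normalised to -1 to 1, where 1 is 0.025 m; "rx", "ry", "rz": the turn, a rotation vector about the tool's x, y, z normalised to -1 to 1, where 1 is 4 degrees. A call has 1 to 20 rows; each row shifts and turns the commanded pose from where the row before left it, along the tool's axes as they then stand; what a row does not reach is not made up. A row lasts 1/8 s, in which the tool goes at most 62.5 mm and 10.7 degrees, less where a joint would pass 70% of its speed; a pose out of reach is approached as far as the arm can. A call with a number of a shift or a turn outside -1 to 1 is refused whole. A call with a gripper value outside its range is refused whole. "fingers" is the opening, from -1 (shut) to 1 (fully open), set as the call begins (left out, the last holds). The fingers move at their own pace and stop on an object; the grip force is fixed at half the most. Time passes only in rows, so rows that do not move let the fingers close. It gives the time, the measured TCP pose, the force, the opening and the grip force at its end, in the units of the state.
- ctrl.get_obs(): the state, without advancing time (a new reading comes with each control period).
- cams.snapshot(name): name is "side" or "top"; returns the picture (400x640x3 uint8, blue, green, red); there is no depth.
- cams.get_calibration(name): a dict with "vertical_fov" (degrees; the focal length in pixels is half the picture's height over the tangent of half this angle, whatever the lens; pixels are square), "cx", "cy" (the principal point, pixels), "k1" (the pictures are not rectified: a ray, as slopes to the right and down, at radius r is drawn at 1 + k1 r^2 times it, then the intrinsics apply), "position" and "rotation" of the camera in the world. Camera axes: x right, y up, looking along -z (the intrinsics and any distortion apply to the point x, -y, -z); pixel columns grow to the right and rows downward; lengths in m; the calibration is good to about 2 mm. A picture is of the moment at which its call begins. get_calibration takes no time and is no camera call.
- workorder.close_job(): hands the job in; it is judged then, once.
The state is a dict: "clock": time; "joint_pos": joint angles; "qvel": joint speeds; "tau": joint torques, N m; "tool_pos": TCP position; "orientation": TCP orientation; "force": force on the tool from outside, world axes, zero at the start; "moment": the same for the moment, N m; "opening": finger opening in m; "gripper_force": force on a finger pad.
Only numpy, scipy, OpenCV 4.12 (cv2) and the standard library are available. Lean on these libraries where they do the work, as an engineer would, in place of code of your own. Each camera call takes 0.05 s, during which the arm holds its last target. There are 200 camera calls.

## Task

First swing the yellow guard fully shut over the gears of the index drive, while the splined key still stands in its stand. Then take the key by its green square head, lower it upright through the guard's window, turn it so that its four splines mesh with the cross-shaped socket, and push it fully home against the spring until its collar sits on the brass dogs. Finish while still gripping the key and keeping it pressed home; leave the other things on the table where they are.

Things in the scene. Friction and masses are not known exactly. Their poses are not given: they have to be found in the camera images.
- index_drive: grey open-topped gear housing, fixed to the table, 140 x 140 mm, 72 mm high, on a dark 170 x 160 mm foot plate. Origin: centre of its underside, on the axis of the vertical socket; z up; its own +x points to the hinge side of the guard (away from the robot), -x to the guard's free edge.
- guard_hinge (a point): point on the guard's hinge axis (middle of it), 72 mm from the housing's centre towards the housing's +x, 75.5 mm above the table; the axis runs along the housing's y. Does not move with the guard.
- guard_tab (a point): upper face of the guard at its free edge (black rubber tab), 152 mm from the hinge; moves with it. Solid from 114 to 169 mm from the hinge. The guard is a flat yellow frame 150 mm wide, 5 mm thick, with an 84 x 84 mm window over the socket; shut, its upper face is 78 mm above the table.
- guard (a joint): opening angle of the guard in rad: 0 shut (flat on the housing), grows as the free edge swings up; starts standing half open, leaning to the robot (0.6 to 1.05). The hinge is stiff: the guard stays where it is left; pushing the tab down along its arc with about 1 to 4 N shuts it.
- socket (a point): centre of the cross-shaped socket at the level of the tops of its four brass dogs, 60 mm above the table, on the housing's axis. Two slots 11.5 mm wide cross between the dogs (each 15.5 mm square, 30 mm deep); this frame's x and y run along the slots, z up; it repeats every quarter turn. Its angle differs each time and is braked (0.5 N m): turn the key to suit it.
- plunger (a joint): how far the red sprung plunger in the middle of the socket is pressed down, in m: 0 free (its top 16 mm below the dog tops), 0.012 with the key fully home. The spring pushes back with 5 N at first, 12 N at home, and lifts the key if it is let go.
- spline_key: loose steel key, 104 mm long, 0.2 kg, upright. Origin: tip of its 10 mm round nose; z up. Four round-ended splines 9 mm thick, 15 mm off the axis along the key's +-x and +-y (39 mm across), from 3 mm above the tip up to the collar (52 mm wide, 28 to 36 mm up); neck 20 mm thick; green square head 28 x 28 mm, flats square to the key's x and y, 62 to 104 mm up.
- key_collar (a point): centre of the underside of the key's collar, on its axis, 28 mm above the key's tip; on the level of the dog tops when home.
- key_stand: fixed black ring stand 68 mm in diameter on a round 90 mm foot, 36 mm high, 43 mm bore. Origin: centre of its underside. The key stands in the bore, its collar on the rim, its tip 8 mm above the table; lift it 30 mm or more to clear the stand.
- focus_stick: yellow stepped stick, 110 x 18 x 22 mm, bystander lying on the table; origin at the centre of its underside
- marked_piece: chrome sleeve standing on end, 19 mm thick, 30 mm high, bystander; origin at the centre of its underside
- gauge_block: small steel block 24 x 37 x 25 mm, bystander; origin at the centre of its underside
- screwdriver: screwdriver with yellow handle, 167 mm long, bystander lying on the table; origin at the centre of its underside
Mind the look-alikes: they are no part of the job. What is shaped like the spline_key but purple, red or turquoise is not meant.

How it is judged:
By the outcome, as a careful person would: the job done as asked, in the order asked, and still so for the second after the job is handed in, while the arm keeps its last pose, push and grip.
It also fails if it takes over 51 s, if anything falls off the work surface, if the arm or the gripper's body presses on something with over 40 N, if the wrist force passes 120 N, or if a joint passes its speed limit or range.

## Working session

There is one attempt and no reset: what is moved stays moved. The work goes in short steps, Python scripts to look and compute and a tool call to move; the robot and the scene stay as the last step left them, time stands still between calls to the robot, and variables do not carry over. Pictures are saved under pics/ and viewed, at most 10 in all, crops included, and the job is handed in when it is done.

Besides the shell and the picture viewer there is one more tool, called after "Emit:" as a command line: name --argument value ..., lists and objects as JSON in quotes. play_rows: Moves the arm, as the interface text tells. Its arguments: {"type":"object","properties":{"motion":{"type":"array"},"fingers":{"type":"number"}},"required":["motion"]}

```bash
mkdir -p pics; ls; cat > h.py <<'E'
import numpy as np, cv2
from plant import ctrl, cams, workorder
def snap(n,f=None):
    im=cams.snapshot(n)
    if f: cv2.imwrite('pics/'+f,im)
    return im
def K(c):
    f=200/np.tan(np.radians(c['vertical_fov'])/2); return f
def ray(n,u,v):
    c=cams.get_calibration(n); f=K(c)
    d=np.array([(u-c['cx'])/f,(v-c['cy'])/f]); s=d.copy()
    for _ in range(30): s=d/(1+c['k1']*(s@s))
    r=np.array(c['rotation']).reshape(3,3)@np.array([s[0],-s[1],-1]); return np.array(c['position']),r
def plane(n,u,v,z):
    p,r=ray(n,u,v); return p+r*(z-p[2])/r[2]
def proj(n,P):
    c=cams.get_calibration(n); f=K(c)
    q=np.array(c['rotation']).reshape(3,3).T@(np.array(P)-c['position'])
    s=np.array([q[0],-q[1]])/-q[2]; s=s*(1+c['k1']*(s@s)); return s*f+[c['cx'],c['cy']]
def tri(a,b):
    (p,r),(q,s)=a,b
    A=np.c_[r,-s]; t=np.linalg.lstsq(A,q-p,rcond=None)[0]
    x,y=p+r*t[0],q+s*t[1]; return (x+y)/2,np.linalg.norm(x-y)
E
python3 - <<'E'
from h import *
for n in('side','top'):
    snap(n,n+'0.png'); print(n,cams.get_calibration(n))
print(ctrl.get_obs())
E
```

```text
pics
side {'vertical_fov': 52.59361596372671, 'cx': 317.0783943409821, 'cy': 200.53093695498237, 'k1': -0.08219575171130927, 'position': array([0.36225035, 0.86350956, 0.4553908 ]), 'rotation': array([  66.43201496,   -0.47875879, -163.98335479])}
top {'vertical_fov': 45.70783892474998, 'cx': 317.7176903300012, 'cy': 199.4006781629534, 'k1': -0.0354881291959844, 'position': array([0.48723552, 0.04914341, 1.14189781]), 'rotation': array([  3.51870499,   0.93791941, -90.23787449])}
{'clock': 0.1, 'joint_pos': array([-5.60869413e+01,  2.05891588e+01,  6.38192548e-01, -1.63755066e-02,
       -7.01364631e+01, -1.65052646e+01]), 'qvel': array([ 0.03730066,  0.02568673,  0.21298515,  0.1008581 ,  0.06366812,
       -0.1348016 ]), 'tau': array([-3.26127563e-03, -5.84162664e+01,  2.93748540e+01,  7.01573879e+00,
        1.00469420e-02, -8.46623448e-05]), 'tool_pos': array([ 0.20173735, -0.64364353,  0.20179375]), 'orientation': array([ 1.79911799e+02, -1.00807199e-02, -1.62597774e+02]), 'force': array([-0.38073037, -0.65527924,  0.12360263]), 'moment': array([-0.02710656, -0.04677971, -0.02055497]), 'gripper_force': 0.0, 'opening': 0.08767468665131928}
```

View pics/top0.png

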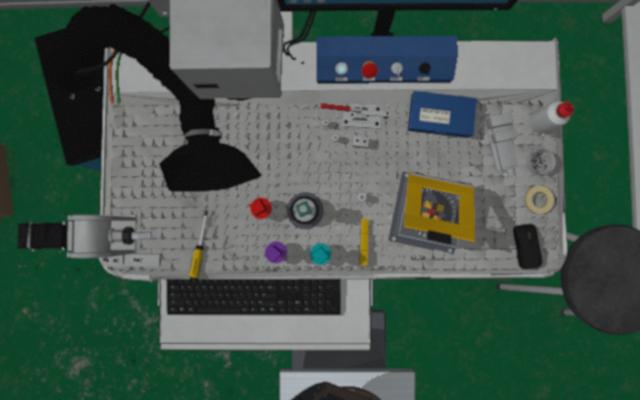

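View pics/side0.png

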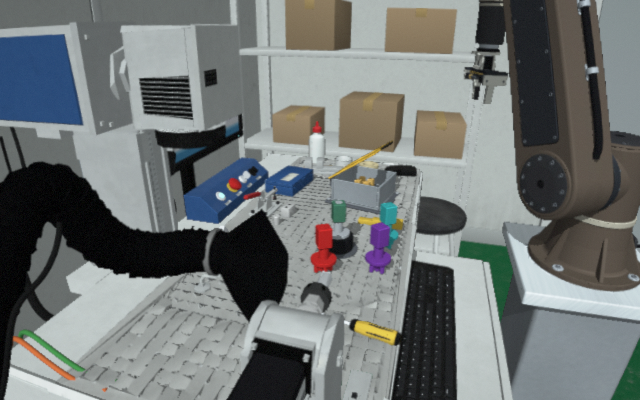

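The top view shows the drive with its yellow guard at (433,210), the key in its black stand at (305,208), and the look-alikes: red (261,208), purple (276,252), turquoise (320,253). The side view shows the dark green head at (339,211), red (324,237), purple (380,237) and turquoise (389,213). Only the green one stands in the stand and fits. I'll confirm it in a crop.

```bash
sed -i 's/^import numpy.*/&\nfrom scipy.spatial.transform import Rotation as Ro/; s/np.array(c\[.rotation.\]).reshape(3,3)/Ro.from_euler("xyz",c["rotation"],degrees=True).as_matrix()/' h.py
python3 - <<'E'
from h import *
t=cv2.imread('pics/top0.png'); s=cv2.imread('pics/side0.png')
a=cv2.resize(t[165:275,265:485],None,fx=3.6,fy=3.6,interpolation=cv2.INTER_CUBIC)[:,:795]
b=cv2.resize(s[150:280,290:430],None,fx=1.5,fy=1.5,interpolation=cv2.INTER_CUBIC)
o=np.zeros((a.shape[0]+b.shape[0],795,3),np.uint8); o[:a.shape[0],:a.shape[1]]=a; o[a.shape[0]:,:b.shape[1]]=b
g=cv2.resize(t[185:235,280:330],None,fx=3.9,fy=3.9,interpolation=cv2.INTER_CUBIC); o[a.shape[0]:,300:495]=g
g=cv2.resize(t[195:225,418:448],(195,195),interpolation=cv2.INTER_CUBIC); o[a.shape[0]:,550:745]=g
cv2.imwrite('pics/crop1.png',o)
for n,u,v,z in(('top',305,208,.112),('top',433,210,.06),('top',305,208,.0)): print(plane(n,u,v,z))
hs=cv2.cvtColor(t,cv2.COLOR_BGR2HSV); print(hs[205:212:2,298:314:3].tolist()); hs=cv2.cvtColor(s,cv2.COLOR_BGR2HSV); print(hs[205:218:4,335:344:3].tolist())
E
```

```text
[0.53206026 0.09346217 0.112     ]
[ 0.52830745 -0.19587021  0.06      ]
[0.5369349  0.09828177 0.        ]
[[[77, 103, 94], [81, 46, 111], [82, 40, 114], [79, 87, 85], [109, 16, 130], [107, 14, 124]], [[78, 101, 98], [103, 17, 135], [105, 15, 139], [78, 85, 96], [105, 16, 93], [114, 12, 108]], [[77, 89, 100], [105, 15, 140], [107, 16, 143], [78, 85, 102], [80, 40, 77], [110, 15, 100]], [[78, 86, 101], [85, 25, 123], [87, 21, 124], [77, 109, 94], [78, 75, 75], [114, 13, 99]]]
[[[78, 116, 130], [77, 113, 129], [77, 111, 129]], [[78, 111, 110], [77, 112, 109], [76, 111, 110]], [[78, 110, 109], [76, 114, 110], [76, 111, 110]], [[76, 117, 111], [77, 110, 111], [76, 112, 107]]]
```

View pics/crop1.png

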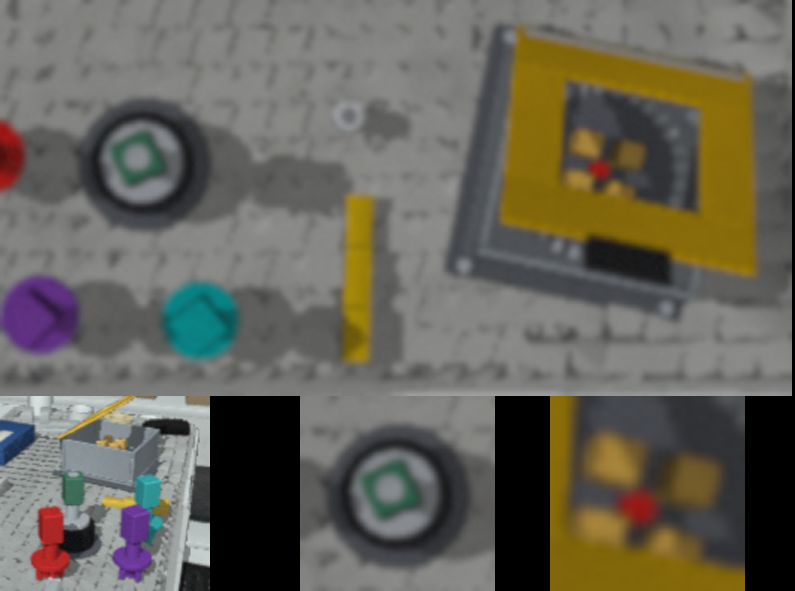

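The crop confirms it: the green head with its grey centre dot sits in the black ring stand at crop (138,158), and the red plunger shows in the window at (600,170). The other keys stand loose and aren't green. Next I'll measure positions.

```bash
cat >> h.py <<'E'
def green(n,im,box):
    x0,y0,x1,y1=box; h=cv2.cvtColor(im,cv2.COLOR_BGR2HSV)
    m=cv2.inRange(h,(70,50,50),(88,255,255)); k=np.zeros_like(m); k[y0:y1,x0:x1]=m[y0:y1,x0:x1]
    c=max(cv2.findContours(k,cv2.RETR_EXTERNAL,cv2.CHAIN_APPROX_NONE)[0],key=cv2.contourArea); return c
def cen(mask):
    v,u=np.nonzero(mask); return np.array([u.mean(),v.mean()]),len(u)
E
python3 - <<'E'
from h import *
t=cv2.imread('pics/top0.png'); s=cv2.imread('pics/side0.png')
c=green('top',t,(285,185,330,230)); r=cv2.minAreaRect(c); b=cv2.boxPoints(r)
P=np.array([plane('top',*q,.112)[:2] for q in b]); print('head',r,P.mean(0),[np.linalg.norm(P[i]-P[i-1]) for i in range(4)],'yaw',[np.degrees(np.arctan2(*(P[i]-P[i-1])[::-1]))%90 for i in range(4)])
c=green('side',s,(325,190,350,235)); print('side head',cv2.boundingRect(c),cv2.minAreaRect(c))
x=plane('top',305.2,208.5,.112)
for z in(.07,.112): print('proj side',proj('side',[*P.mean(0),z]))
h=cv2.cvtColor(t,cv2.COLOR_BGR2HSV)
m=cv2.inRange(h,(0,150,60),(7,255,255))|cv2.inRange(h,(172,150,60),(180,255,255)); m2=np.zeros_like(m); m2[200:222,420:445]=m[200:222,420:445]
u,n=cen(m2); ax=plane('top',*u,.044); print('plunger',u,n,ax)
# stand ring: dark
m=cv2.inRange(h,(20,150,90),(32,255,255)); m[:, :390]=0; m[:165]=0; m[255:]=0
c=max(cv2.findContours(m,cv2.RETR_EXTERNAL,cv2.CHAIN_APPROX_NONE)[0],key=cv2.contourArea)
hull=cv2.approxPolyDP(cv2.convexHull(c),4,True)[:,0]; print('guard hull',hull.tolist())
print('foot bolts',[plane('top',265+a/3.6,165+b/3.6,.01) for a,b in((510,36),(463,265),(668,307))])
m=cv2.inRange(h,(10,110,60),(20,255,230)); 
print('lamp',[tri(ray('top',260,178),ray('side',*q)) for q in((288,250),(250,312),(230,215))])
E
```

```text
head ((302.800048828125, 208.6000213623047), (12.521980285644531, 11.62755298614502), 63.43495178222656) [0.5307887  0.09825366] [np.float64(0.027259225355040485), np.float64(0.025284683054156744), np.float64(0.0272659838386024), np.float64(0.025243318073522047)] yaw [np.float64(26.44947079654847), np.float64(26.327067941709316), np.float64(26.362515516537172), np.float64(26.311598594209897)]
side head (331, 200, 16, 23) ((338.5, 211.0), (22.0, 15.0), 90.0)
proj side [338.4096029  219.53330882]
proj side [338.99879027 201.6768404 ]
plunger [431.26086957 211.52173913] 23 [ 0.52541817 -0.19540876  0.044     ]
guard hull [[472, 187], [474, 240], [404, 225], [409, 173]]
foot bolts [array([ 0.61433767, -0.14578792,  0.01      ]), array([ 0.46270932, -0.11246384,  0.01      ]), array([ 0.43442956, -0.24713872,  0.01      ])]
lamp [(array([0.60751185, 0.20223888, 0.03963563]), np.float64(0.0031886492864123114)), (array([ 0.65223958,  0.23379936, -0.1053282 ]), np.float64(0.06507398218979164)), (array([0.65411032, 0.21864871, 0.11320003]), np.float64(0.12300415900812883))]
```

```bash
python3 - <<'E'
from h import *
a=np.radians(-12); ex=np.array([np.cos(a),np.sin(a),0]); ey=np.array([-ex[1],ex[0],0]); c=np.array([.525,-.196,0]); hg=c+.072*ex+[0,0,.0755]
for nm,q,y in(('R',(474.5,241),-.075),('L',(403.5,226.5),.075),('tabnear',(265+628/3.6,165+242/3.6),0),('tabfar',(265+628/3.6,165+276/3.6),0),('win near',(265+628/3.6,165+200/3.6),-0.0),('hingeL',(408,173),.075),('hingeR',(473.5,186),-.075)):
    p,r=ray('top',*q); t=(y-(p-hg)@ey)/(r@ey); X=p+r*t-hg; d=-(X@ex); z=X[2]; print(nm,'d',d,'z',z,'r',np.hypot(d,z),'th',np.arctan2(z,d))
for th in(.6,.75,.9,1.05):
    P=hg-ex*.152*np.cos(th)+[0,0,.152*np.sin(th)]; print(th,proj('top',P),proj('side',P))
E
```

```text
R d 0.12244075117473119 z 0.08056623754333715 r 0.14656962911913868 th 0.5819798525655636
L d 0.12292754426400813 z 0.0827359631224034 r 0.14817699123875938 th 0.592406469811831
tabnear d 0.11943765752554505 z 0.08257505187359528 r 0.1452032824254202 th 0.6049073251004508
tabfar d 0.1388654033611797 z 0.09799133644363957 r 0.16995853102646452 th 0.6145124911404936
win near d 0.09450739764738632 z 0.0628344697784592 r 0.11348928937314438 th 0.5867528558073553
hingeL d -0.0005893516767434193 z -0.0008165193770185292 r 0.0010069951796940276 th -2.1959941564034233
hingeR d -0.0014981057704146366 z 0.00022991454465416672 r 0.0015156456040886224 th 2.9893106382131123
0.6 [439.26802892 235.10156861] [385.15341744 146.19490261]
0.75 [442.70240219 228.31105746] [380.52687424 138.95646364]
0.9 [446.1976729  220.06532682] [374.94644299 132.45266122]
1.05 [449.64561501 210.55614138] [368.5703702  126.86229654]
```

Emit:
play_rows --fingers -1 --motion '[{"rz":0.92,"z":-0.1},{"rz":0.92,"z":-0.1},{"rz":0.92,"z":-0.1},{"rz":0.92,"z":-0.1},{"rz":0.92,"z":-0.1},{"rz":0.92,"z":-0.1},{"rz":0.92,"z":-0.1},{"rz":0.92,"z":-0.1},{"x":-0.36,"y":0.96},{"x":-0.36,"y":0.96},{"x":-0.36,"y":0.96},{"x":-0.36,"y":0.96},{"x":-0.36,"y":0.96},{"x":-0.36,"y":0.96},{"x":-0.36,"y":0.96},{"x":-0.36,"y":0.96},{"x":-0.36,"y":0.96},{"x":-0.36,"y":0.96}]'

```text
$.motion[0]: bad value
```

Emit:
play_rows --fingers -1 --motion '[{"x":0,"y":0,"z":-0.1,"rx":0,"ry":0,"rz":0.92},{"x":0,"y":0,"z":-0.1,"rx":0,"ry":0,"rz":0.92},{"x":0,"y":0,"z":-0.1,"rx":0,"ry":0,"rz":0.92},{"x":0,"y":0,"z":-0.1,"rx":0,"ry":0,"rz":0.92},{"x":0,"y":0,"z":-0.1,"rx":0,"ry":0,"rz":0.92},{"x":0,"y":0,"z":-0.1,"rx":0,"ry":0,"rz":0.92},{"x":0,"y":0,"z":-0.1,"rx":0,"ry":0,"rz":0.92},{"x":0,"y":0,"z":-0.1,"rx":0,"ry":0,"rz":0.92},{"x":-0.36,"y":0.96,"z":0,"rx":0,"ry":0,"rz":0},{"x":-0.36,"y":0.96,"z":0,"rx":0,"ry":0,"rz":0},{"x":-0.36,"y":0.96,"z":0,"rx":0,"ry":0,"rz":0},{"x":-0.36,"y":0.96,"z":0,"rx":0,"ry":0,"rz":0},{"x":-0.36,"y":0.96,"z":0,"rx":0,"ry":0,"rz":0},{"x":-0.36,"y":0.96,"z":0,"rx":0,"ry":0,"rz":0}]'

```text
clock: 1.85
tool_pos: [0.285, -0.5135, 0.2223]
orientation: [180.0, -0.0, 168.0]
force: [-0.5, 0.3, 0.1]
opening: 0.0004
gripper_force: 0.0
```

Emit:
play_rows --motion '[{"x":-0.36,"y":0.96,"z":0,"rx":0,"ry":0,"rz":0},{"x":-0.36,"y":0.96,"z":0,"rx":0,"ry":0,"rz":0},{"x":-0.36,"y":0.96,"z":0,"rx":0,"ry":0,"rz":0},{"x":-0.36,"y":0.96,"z":0,"rx":0,"ry":0,"rz":0},{"x":-0.36,"y":0.96,"z":0,"rx":0,"ry":0,"rz":0},{"x":-0.36,"y":0.96,"z":0,"rx":0,"ry":0,"rz":0},{"x":-0.36,"y":0.96,"z":0,"rx":0,"ry":0,"rz":0},{"x":-0.36,"y":0.96,"z":0,"rx":0,"ry":0,"rz":0},{"x":-0.36,"y":0.96,"z":0,"rx":0,"ry":0,"rz":0},{"x":-0.36,"y":0.96,"z":0,"rx":0,"ry":0,"rz":0},{"x":-0.36,"y":0.96,"z":0,"rx":0,"ry":0,"rz":0},{"x":-0.36,"y":0.96,"z":0,"rx":0,"ry":0,"rz":0},{"x":-0.36,"y":0.96,"z":0,"rx":0,"ry":0,"rz":0},{"x":-0.36,"y":0.96,"z":0,"rx":0,"ry":0,"rz":0},{"x":-0.36,"y":0.96,"z":0,"rx":0,"ry":0,"rz":0},{"x":0,"y":0,"z":0,"rx":0,"ry":0,"rz":0}]'

```text
clock: 3.85
tool_pos: [0.4923, -0.1894, 0.2223]
orientation: [180.0, -0.0, 168.1]
force: [-0.1, 0.1, -0.5]
opening: 0.0004
gripper_force: 0.0
```

Emit:
play_rows --motion '[{"x":0,"y":0,"z":0.85,"rx":0,"ry":0,"rz":0},{"x":0,"y":0,"z":0.85,"rx":0,"ry":0,"rz":0},{"x":0,"y":0,"z":0.85,"rx":0,"ry":0,"rz":0},{"x":0.23,"y":0,"z":0.36,"rx":0,"ry":0,"rz":0},{"x":0.23,"y":0,"z":0.37,"rx":0,"ry":0,"rz":0},{"x":0.16,"y":0,"z":0.39,"rx":0,"ry":0,"rz":0},{"x":0.16,"y":0,"z":0.39,"rx":0,"ry":0,"rz":0},{"x":0.1,"y":0,"z":0.41,"rx":0,"ry":0,"rz":0},{"x":0.1,"y":0,"z":0.41,"rx":0,"ry":0,"rz":0},{"x":0.04,"y":0,"z":0.42,"rx":0,"ry":0,"rz":0}]'

```text
clock: 5.1
tool_pos: [0.4667, -0.1852, 0.0895]
orientation: [-180.0, -0.0, 168.0]
force: [0.4, -0.8, 0.5]
opening: 0.0004
gripper_force: 0.3
```

Emit:
play_rows --motion '[{"x":0.04,"y":0,"z":0.32,"rx":0,"ry":0,"rz":0},{"x":0,"y":0,"z":0.08,"rx":0,"ry":0,"rz":0},{"x":0,"y":0,"z":0.04,"rx":0,"ry":0,"rz":0},{"x":0,"y":0,"z":0,"rx":0,"ry":0,"rz":0}]'

```text
clock: 5.6
tool_pos: [0.4661, -0.1851, 0.0793]
orientation: [180.0, 0.0, 168.0]
force: [-0.4, -0.2, -0.0]
opening: 0.0005
gripper_force: 0.0
```

Emit:
play_rows --motion '[{"x":0,"y":0,"z":0.06,"rx":0,"ry":0,"rz":0},{"x":0,"y":0,"z":0.06,"rx":0,"ry":0,"rz":0},{"x":0,"y":0,"z":0,"rx":0,"ry":0,"rz":0}]'

```text
clock: 5.98
tool_pos: [0.4659, -0.185, 0.0761]
orientation: [180.0, -0.0, 168.0]
force: [0.3, 0.4, 0.1]
opening: 0.0001
gripper_force: 0.0
```

```bash
python3 - <<'E'
from h import *
t=snap('top');s=snap('side'); o=np.zeros((600,800,3),np.uint8)
o[:300,:400]=cv2.resize(t[170:260,390:510],(400,300)); o[:300,400:]=cv2.resize(s[130:220,320:440],(400,300))
cv2.imwrite('pics/c2.png',o[:300])
E
```

```text
(no output)
```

View pics/c2.png

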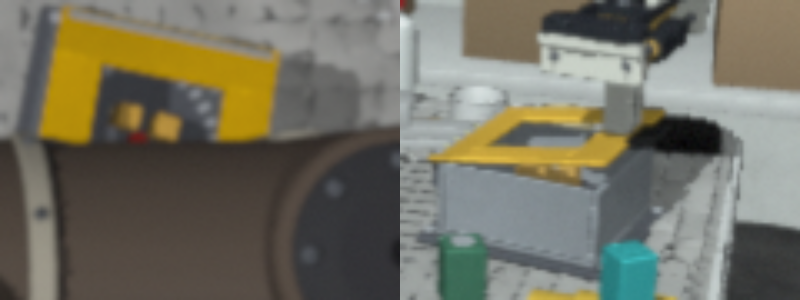

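The picture shows the finger at the tab (crop 620,130), but a gap remains between the guard and the housing rim. I'll quantify it by projection.

```bash
python3 - <<'E'
from h import *
a=np.radians(-12); ex=np.array([np.cos(a),np.sin(a),0]); ey=np.array([-ex[1],ex[0],0]); c=np.array([.525,-.196,0]); hg=c+.072*ex+[0,0,.0755]
o=lambda P:np.round((proj('side',P)-[320,130])*10/3+[400,0])
print('tcp',o([.4659,-.185,.0761]))
for th in(0,.1,.2,.3):
    for y in(.075,-.075): print(th,y,'edge',o(hg-ex*.146*np.cos(th)+ey*y+[0,0,.146*np.sin(th)]),'hinge',o(hg+ey*y))
print('rim corner',o(c+[0,0,.072]-.07*ex+.07*ey),o(c+[0,0,.072]+.07*ex+.07*ey),'base',o(c-.07*ex+.07*ey))
E
```

```text
tcp [618. 155.]
0 0.075 edge [602. 189.] hinge [432. 157.]
0 -0.075 edge [661. 133.] hinge [506. 107.]
0.1 0.075 edge [603. 171.] hinge [432. 157.]
0.1 -0.075 edge [662. 117.] hinge [506. 107.]
0.2 0.075 edge [601. 153.] hinge [432. 157.]
0.2 -0.075 edge [661. 100.] hinge [506. 107.]
0.3 0.075 edge [598. 135.] hinge [432. 157.]
0.3 -0.075 edge [658.  84.] hinge [506. 107.]
rim corner [599. 190.] [437. 159.] base [593. 275.]
```

```bash
python3 - <<'E'
from h import *
s=snap('side')
cv2.imwrite('pics/c3.png',cv2.resize(s[140:200,340:420],(800,600),interpolation=cv2.INTER_CUBIC))
E
```

```text
(no output)
```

View pics/c3.png

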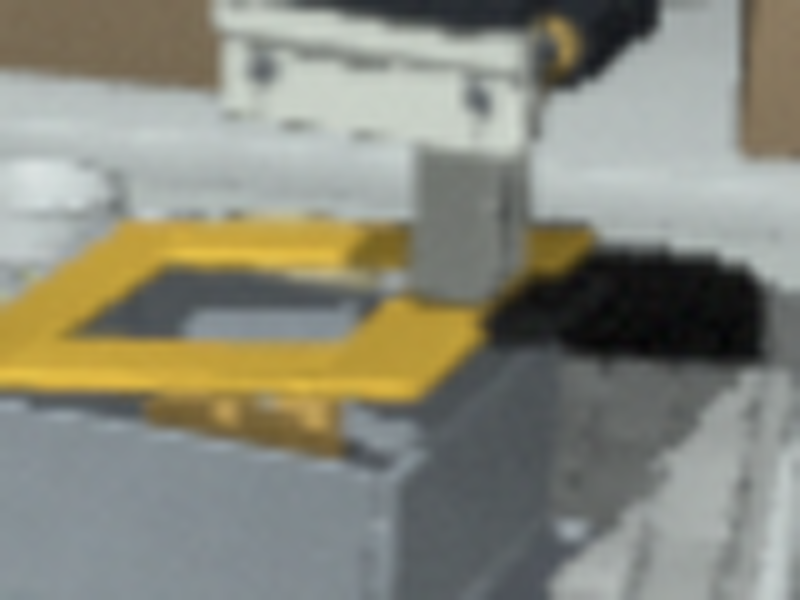

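The finger stands on the guard frame at about (385,170), and the guard is still about 0.15 rad open. The tip appears higher than the reported TCP, so I'll compare that with the first picture.

```bash
python3 - <<'E'
from h import *
print(proj('side',[.2017,-.6436,.2018]),proj('side',[.2017,-.6436,.22]))
a=np.radians(-162.6);y=np.array([np.sin(a),-np.cos(a),0])*.054
print(proj('side',np.array([.2017,-.6436,.2018])+y),proj('side',np.array([.2017,-.6436,.2018])-y))
s=cv2.imread('pics/side0.png');cv2.imwrite('pics/c4.png',cv2.resize(s[50:120,450:530],(800,560)+() and (640,560),interpolation=cv2.INTER_CUBIC))
o=ctrl.get_obs();print(o['tool_pos'],o['force'],o['joint_pos'])
E
```

```text
[479.40319457 107.74043921] [480.1883421  102.52770406]
[485.63841344 110.79046167] [473.57955436 104.90008058]
[ 0.46591633 -0.18502424  0.07617175] [-0.28624281  0.10000875  0.12558845] [ 8.36594322e-01  1.13935132e+01 -3.06441453e+01  1.39639563e-03
 -4.79623181e+01 -1.02868472e+02]
```

View pics/c4.png

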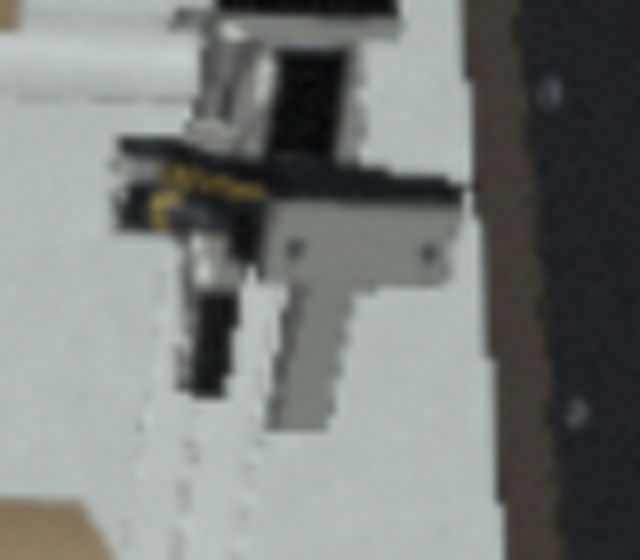

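Both fingertips in the first picture, about (487,104) and (476,99), sit 6–7 px above their projections. So the real tips are about 20 mm above the reported TCP. I'll keep pushing down slowly and watch the force.

Emit:
play_rows --motion '[{"x":0,"y":0,"z":0.12,"rx":0,"ry":0,"rz":0},{"x":0,"y":0,"z":0.12,"rx":0,"ry":0,"rz":0},{"x":0,"y":0,"z":0.12,"rx":0,"ry":0,"rz":0},{"x":0,"y":0,"z":0.08,"rx":0,"ry":0,"rz":0}]'

```text
clock: 6.62
tool_pos: [0.4658, -0.185, 0.0649]
orientation: [-180.0, -0.0, 168.0]
force: [-0.3, 0.3, -0.1]
opening: 0.0004
gripper_force: 0.2
```

Emit:
play_rows --motion '[{"x":0,"y":0,"z":0.06,"rx":0,"ry":0,"rz":0},{"x":0,"y":0,"z":0.06,"rx":0,"ry":0,"rz":0},{"x":0,"y":0,"z":0.06,"rx":0,"ry":0,"rz":0}]'

```text
clock: 7.0
tool_pos: [0.466, -0.185, 0.0606]
orientation: [180.0, 0.0, 168.0]
force: [0.7, -0.2, 0.3]
opening: 0.0005
gripper_force: 0.2
```

Emit:
play_rows --motion '[{"x":0,"y":0,"z":0.05,"rx":0,"ry":0,"rz":0},{"x":0,"y":0,"z":0.05,"rx":0,"ry":0,"rz":0}]'

```text
clock: 7.25
tool_pos: [0.4659, -0.185, 0.0581]
orientation: [180.0, 0.0, 168.0]
force: [-0.6, 0.5, 0.5]
opening: 0.0006
gripper_force: 0.2
```

```bash
python3 - <<'E'
from h import *
s=snap('side'); o=ctrl.get_obs(); print(o['force'],o['tau'],o['tool_pos'])
h=cv2.cvtColor(s,cv2.COLOR_BGR2HSV); m=cv2.inRange(h,(18,120,90),(30,255,255)); m[:150]=0;m[200:]=0;m[:,:325]=0;m[:,405:]=0
# lower outline of guard per column
for u in range(335,388,6):
    v=np.nonzero(m[:,u])[0]; print(u,v.min() if len(v) else None,v.max() if len(v) else None)
a=np.radians(-12); ex=np.array([np.cos(a),np.sin(a),0]); ey=np.array([-ex[1],ex[0],0]); c=np.array([.525,-.196,0]); hg=c+.072*ex+[0,0,.0755]
for th in(0,.03,.06,.1): print(th,proj('side',hg-ex*.146*np.cos(th)+ey*.075+[0,0,.146*np.sin(th)-.0025]),proj('side',hg-ex*.07*np.cos(th)+ey*.075+[0,0,.07*np.sin(th)-.0025]))
E
```

```text
[-0.40432065  0.56535537 -0.23374612] [ 2.48089281e-02 -4.05760789e+01  2.21648544e+01  5.25814846e+00
 -1.56415687e-01 -1.09820130e-05] [ 0.46586243 -0.18502005  0.05797275]
335 174 178
341 170 179
347 166 180
353 163 181
359 163 182
365 164 183
371 165 184
377 166 185
383 176 184
0 [380.57568949 187.6537448 ] [353.31909334 182.4300539 ]
0.03 [380.67135451 186.05955305] [353.34272262 181.68473292]
0.06 [380.71842106 184.45243586] [353.34436714 180.93479509]
0.1 [380.70509586 182.29238058] [353.31227767 179.92894933]
```

Emit:
play_rows --motion '[{"x":0,"y":0,"z":0.05,"rx":0,"ry":0,"rz":0},{"x":0,"y":0,"z":0.05,"rx":0,"ry":0,"rz":0}]'

```text
clock: 7.55
tool_pos: [0.4659, -0.185, 0.0556]
orientation: [180.0, 0.0, 168.0]
force: [-0.1, 0.8, 0.1]
opening: -0.0001
gripper_force: 0.2
```

Emit:
play_rows --motion '[{"x":0,"y":0,"z":0.05,"rx":0,"ry":0,"rz":0}]'

```text
clock: 7.68
tool_pos: [0.4659, -0.185, 0.0543]
orientation: [180.0, 0.0, 168.0]
force: [-0.8, 1.1, 4.8]
opening: 0.0005
gripper_force: 2.7
```

Emit:
play_rows --motion '[{"x":0,"y":0,"z":0.04,"rx":0,"ry":0,"rz":0}]'

```text
clock: 7.8
tool_pos: [0.466, -0.1851, 0.0541]
orientation: [-180.0, 0.0, 168.0]
force: [-5.5, 3.5, 16.8]
opening: 0.0007
gripper_force: 8.3
```

Guard contact: at reported z 0.054 the force rose to 17 N, so the guard is shut and the real tips are about 24 mm above the reported TCP. Now I'll lift and turn.

Emit:
play_rows --motion '[{"x":0,"y":0,"z":-0.2,"rx":0,"ry":0,"rz":0},{"x":0,"y":0,"z":-0.8,"rx":0,"ry":0,"rz":0},{"x":0,"y":0,"z":-1,"rx":0,"ry":0,"rz":-0.96},{"x":0,"y":0,"z":-1,"rx":0,"ry":0,"rz":-0.96},{"x":0,"y":0,"z":-1,"rx":0,"ry":0,"rz":-0.96},{"x":0,"y":0,"z":-1,"rx":0,"ry":0,"rz":-0.96},{"x":0,"y":0,"z":-0.6,"rx":0,"ry":0,"rz":-0.96},{"x":0,"y":0,"z":0,"rx":0,"ry":0,"rz":-0.96},{"x":0,"y":0,"z":0,"rx":0,"ry":0,"rz":-0.96},{"x":0,"y":0,"z":0,"rx":0,"ry":0,"rz":-0.96},{"x":0,"y":0,"z":0,"rx":0,"ry":0,"rz":-0.96},{"x":0,"y":0,"z":0,"rx":0,"ry":0,"rz":-0.96}]'

```text
clock: 9.3
tool_pos: [0.4659, -0.185, 0.1934]
orientation: [180.0, 0.0, -153.5]
force: [0.7, -0.4, -1.2]
opening: 0.0008
gripper_force: 0.0
```

Emit:
play_rows --fingers 0.3 --motion '[{"x":-0.61,"y":0.75,"z":0,"rx":0,"ry":0,"rz":0},{"x":-0.61,"y":0.75,"z":0,"rx":0,"ry":0,"rz":0},{"x":-0.61,"y":0.75,"z":0,"rx":0,"ry":0,"rz":0},{"x":-0.61,"y":0.75,"z":0,"rx":0,"ry":0,"rz":0},{"x":-0.61,"y":0.75,"z":0,"rx":0,"ry":0,"rz":0},{"x":-0.61,"y":0.75,"z":0,"rx":0,"ry":0,"rz":0},{"x":-0.61,"y":0.75,"z":0,"rx":0,"ry":0,"rz":0},{"x":-0.61,"y":0.75,"z":0,"rx":0,"ry":0,"rz":0},{"x":-0.61,"y":0.75,"z":0,"rx":0,"ry":0,"rz":0},{"x":-0.61,"y":0.75,"z":0,"rx":0,"ry":0,"rz":0},{"x":-0.61,"y":0.75,"z":0,"rx":0,"ry":0,"rz":0},{"x":-0.61,"y":0.75,"z":0,"rx":0,"ry":0,"rz":0},{"x":0,"y":0,"z":0,"rx":0,"ry":0,"rz":0}]'

```text
clock: 10.92
tool_pos: [0.5304, 0.0995, 0.1932]
orientation: [-180.0, -0.0, -153.5]
force: [0.1, -0.0, 0.5]
opening: 0.0566
gripper_force: 0.0
```

```bash
python3 - <<'E'
from h import *
s=snap('side','side5.png'); t=snap('top','top5.png'); o=ctrl.get_obs(); p=o['tool_pos']; print(p,o['orientation'],o['opening'],o['clock'])
a=np.radians(o['orientation'][2]); y=np.array([np.sin(a),-np.cos(a),0])
for f in(0,1,-1):
  for dz in(0,.02): print(f,dz,proj('side',p+y*f*(o['opening']/2+.01)+[0,0,dz]))
ob=np.zeros((600,800,3),np.uint8)
ob[:,:400]=cv2.resize(s[140:260,290:370],(400,600),interpolation=cv2.INTER_CUBIC)
ob[:400,400:]=cv2.resize(t[170:250,400:480],(400,400),interpolation=cv2.INTER_CUBIC)
cv2.imwrite('pics/c5.png',ob)
E
```

```text
[0.52980128 0.09814066 0.19316814] [ 1.79999461e+02 -3.83091032e-02 -1.53595613e+02] 0.05710088290426312 11.025
0 0 [340.66941533 165.14674736]
0 0.02 [340.97499799 155.70686036]
1 0 [345.28447076 171.40032015]
1 0.02 [345.65086923 161.59820388]
-1 0 [336.42833124 159.40353086]
-1 0.02 [336.68201538 150.30170047]
```

View pics/c5.png

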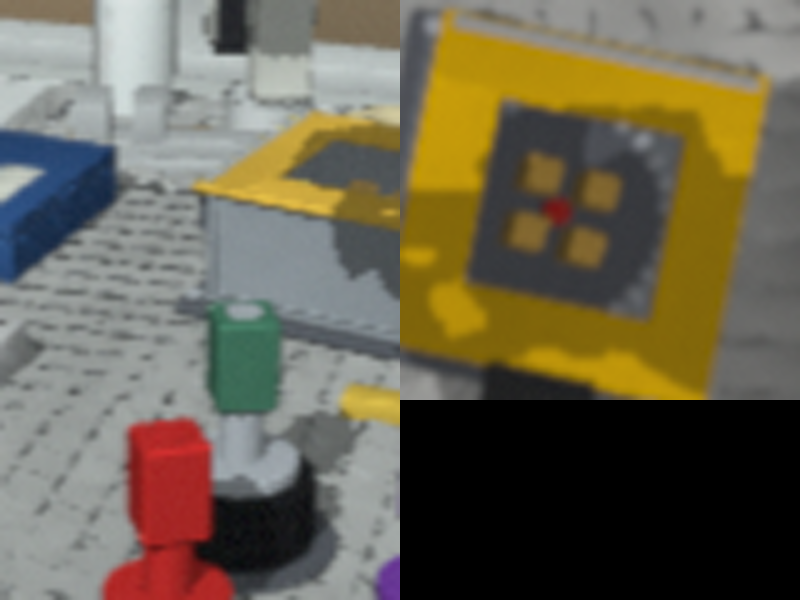

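The crop shows the guard flush on the housing. The four dogs are at crop (545,173), (601,190), (527,230) and (584,247), and the gripper is centred over the green head with its tips about 23 mm above the reported TCP. I'll descend and grasp.

Emit:
play_rows --motion '[{"x":0,"y":0,"z":0.9,"rx":0,"ry":0,"rz":0},{"x":0,"y":0,"z":0.9,"rx":0,"ry":0,"rz":0},{"x":0,"y":0,"z":0.9,"rx":0,"ry":0,"rz":0},{"x":0,"y":0,"z":0.8,"rx":0,"ry":0,"rz":0},{"x":0,"y":0,"z":0.7,"rx":0,"ry":0,"rz":0},{"x":0,"y":0,"z":0.6,"rx":0,"ry":0,"rz":0},{"x":0,"y":0,"z":0.5,"rx":0,"ry":0,"rz":0},{"x":0,"y":0,"z":0.5,"rx":0,"ry":0,"rz":0},{"x":0,"y":0,"z":0,"rx":0,"ry":0,"rz":0}]'

```text
clock: 12.15
tool_pos: [0.5294, 0.0975, 0.0475]
orientation: [-180.0, -0.1, -153.6]
force: [-0.2, 0.3, 1.3]
opening: 0.057
gripper_force: 0.0
```

```bash
python3 - <<'E'
from h import *
t=cv2.imread('pics/top5.png')
h=cv2.cvtColor(t,cv2.COLOR_BGR2HSV); R=h[196:225,416:450]; 
m=cv2.inRange(h,(10,90,70),(24,255,255)); k=np.zeros_like(m); k[198:226,419:449]=m[198:226,419:449]
n,l,st,ce=cv2.connectedComponentsWithStats(k); 
D=[]
for i in range(1,n):
    if st[i][4]>12: print(ce[i],st[i]); D.append(plane('top',*ce[i],.06))
D=np.array(D); print(D.mean(0))
if len(D)==4:
    for i in range(4):
        for j in range(i): d=D[i]-D[j]; print(i,j,np.linalg.norm(d),np.degrees(np.arctan2(d[1],d[0]))%90)
m=cv2.inRange(h,(0,140,60),(7,255,255))|cv2.inRange(h,(172,140,60),(180,255,255)); q=np.zeros_like(m); q[205:220,423:440]=m[205:220,423:440]
u,_=cen(q); print('plunger',u,_,plane('top',*u,.044)); o=ctrl.get_obs(); print(o['tool_pos'],o['force'])
E
```

```text
[427.96875 204.625  ] [424 201   9   9  64]
[439.03076923 207.73846154] [434 204  10   8  65]
[425.09375  215.671875] [421 212  10   9  64]
[436.15384615 218.96923077] [432 215  10   9  65]
[ 0.52433912 -0.19366201  0.06      ]
1 0 0.026099714800939273 73.9168257575981
2 0 0.026088457130521586 74.44424746492331
2 1 0.03673237207578825 29.16806286473171
3 0 0.03739930511543933 28.835705967618566
3 1 0.026484509581031053 74.5834171373001
3 2 0.026170673654961726 73.05121451073003
plunger [431.14285714 211.66666667] 21 [ 0.52508466 -0.19512987  0.044     ]
[0.52935833 0.09749112 0.04746609] [-0.18558488  0.29441442  1.29874035]
```

Emit:
play_rows --fingers -1 --motion '[{"x":0,"y":0,"z":0,"rx":0,"ry":0,"rz":0},{"x":0,"y":0,"z":0,"rx":0,"ry":0,"rz":0},{"x":0,"y":0,"z":0,"rx":0,"ry":0,"rz":0},{"x":0,"y":0,"z":0,"rx":0,"ry":0,"rz":0},{"x":0,"y":0,"z":0,"rx":0,"ry":0,"rz":0}]'

```text
clock: 12.78
tool_pos: [0.5302, 0.098, 0.0487]
orientation: [-180.0, 0.0, -153.6]
force: [-1.8, -0.2, 2.7]
opening: 0.0284
gripper_force: 29.6
```

Emit:
play_rows --motion '[{"x":0,"y":0,"z":-0.4,"rx":0,"ry":0,"rz":0},{"x":0,"y":0,"z":-0.8,"rx":0,"ry":0,"rz":0},{"x":0,"y":0,"z":-0.9,"rx":0,"ry":0,"rz":0},{"x":0,"y":0,"z":-0.9,"rx":0,"ry":0,"rz":1},{"x":0,"y":0,"z":-0.9,"rx":0,"ry":0,"rz":1},{"x":0,"y":0,"z":-0.6,"rx":0,"ry":0,"rz":1},{"x":0,"y":0,"z":0,"rx":0,"ry":0,"rz":1},{"x":0,"y":0,"z":0,"rx":0,"ry":0,"rz":1},{"x":0,"y":0,"z":0,"rx":0,"ry":0,"rz":1},{"x":0,"y":0,"z":0,"rx":0,"ry":0,"rz":1},{"x":0,"y":0,"z":0,"rx":0,"ry":0,"rz":1},{"x":0,"y":0,"z":0,"rx":0,"ry":0,"rz":1},{"x":0,"y":0,"z":0,"rx":0,"ry":0,"rz":1},{"x":0,"y":0,"z":0,"rx":0,"ry":0,"rz":0.6},{"x":0,"y":0,"z":0,"rx":0,"ry":0,"rz":0}]'

```text
clock: 14.65
tool_pos: [0.5297, 0.0977, 0.1612]
orientation: [180.0, -0.0, 164.0]
force: [-0.3, -0.7, -0.6]
opening: 0.0279
gripper_force: 29.6
```

Emit:
play_rows --motion '[{"x":-0.25,"y":-0.94,"z":0,"rx":0,"ry":0,"rz":0},{"x":-0.25,"y":-0.94,"z":0,"rx":0,"ry":0,"rz":0},{"x":-0.25,"y":-0.94,"z":0,"rx":0,"ry":0,"rz":0},{"x":-0.25,"y":-0.94,"z":0,"rx":0,"ry":0,"rz":0},{"x":-0.25,"y":-0.94,"z":0,"rx":0,"ry":0,"rz":0},{"x":-0.25,"y":-0.94,"z":0,"rx":0,"ry":0,"rz":0},{"x":-0.25,"y":-0.94,"z":0,"rx":0,"ry":0,"rz":0},{"x":-0.25,"y":-0.94,"z":0,"rx":0,"ry":0,"rz":0},{"x":-0.25,"y":-0.94,"z":0,"rx":0,"ry":0,"rz":0},{"x":-0.25,"y":-0.94,"z":0,"rx":0,"ry":0,"rz":0},{"x":-0.25,"y":-0.94,"z":0,"rx":0,"ry":0,"rz":0},{"x":-0.25,"y":-0.94,"z":0,"rx":0,"ry":0,"rz":0},{"x":0,"y":0,"z":0,"rx":0,"ry":0,"rz":0},{"x":0,"y":0,"z":0,"rx":0,"ry":0,"rz":0},{"x":0,"y":0,"z":0,"rx":0,"ry":0,"rz":0}]'

```text
clock: 16.52
tool_pos: [0.5242, -0.1933, 0.161]
orientation: [180.0, -0.0, 164.0]
force: [-0.1, -0.1, -0.8]
opening: 0.0279
gripper_force: 29.6
```

```bash
python3 - <<'E'
from h import *
s=snap('side','side6.png'); o=ctrl.get_obs(); p=o['tool_pos']; print(p,o['orientation'],o['opening'],o['gripper_force'],o['force'],o['clock'])
b=p[2]+.0235-.064
for z in(b,b+.028,b+.036,b+.083): print(proj('side',[p[0],p[1],z]))
print('socket',proj('side',[.525,-.195,.078]),proj('side',[.525,-.195,.06]))
cv2.imwrite('pics/c6.png',cv2.resize(s[110:200,325:405],(640,720),interpolation=cv2.INTER_CUBIC)[:600])
E
```

```text
[ 0.52420541 -0.19333181  0.16103738] [1.79994189e+02 7.16117193e-03 1.64020765e+02] 0.02799375538401115 29.593206346035004 [ 0.55324041  0.64103858 -2.39664553] 16.575
[365.67655722 158.15806368]
[366.23493268 148.28704321]
[366.39554782 145.4324523 ]
[367.34855215 128.35038535]
socket [364.66003276 172.57935476] [364.31191532 178.64151119]
```

View pics/c6.png

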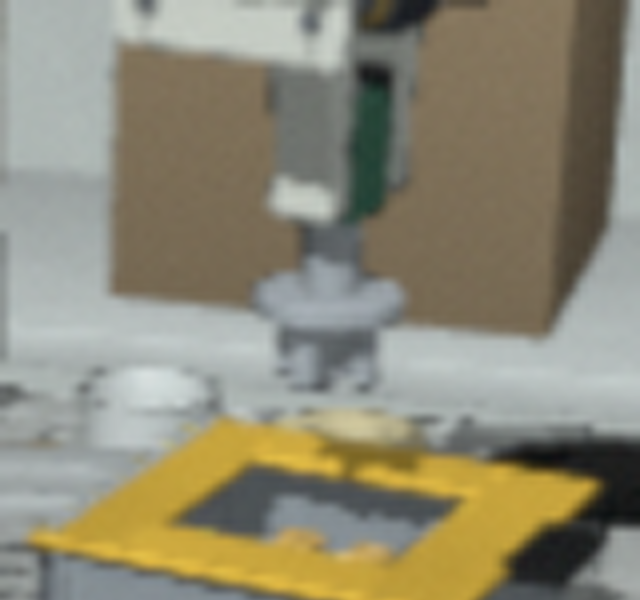

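The collar sits at crop (332,300) and the tip at (328,388), matching the predictions within 0.5 px. The near dogs show in the window at (297,540) and (365,552). I'll correct by about 2 mm and lower.

Emit:
play_rows --motion '[{"x":-0.05,"y":-0.056,"z":0.58,"rx":0,"ry":0,"rz":0},{"x":0,"y":0,"z":0.6,"rx":0,"ry":0,"rz":0},{"x":0,"y":0,"z":0.6,"rx":0,"ry":0,"rz":0},{"x":0,"y":0,"z":0.5,"rx":0,"ry":0,"rz":0},{"x":0,"y":0,"z":0,"rx":0,"ry":0,"rz":0},{"x":0,"y":0,"z":0,"rx":0,"ry":0,"rz":0}]'

```text
clock: 17.32
tool_pos: [0.5253, -0.1957, 0.1042]
orientation: [-180.0, 0.0, 164.0]
force: [0.3, 0.0, -0.5]
opening: 0.0282
gripper_force: 29.6
```

Emit:
play_rows --motion '[{"x":0,"y":0,"z":0.08,"rx":0,"ry":0,"rz":0},{"x":0,"y":0,"z":0.08,"rx":0,"ry":0,"rz":0},{"x":0,"y":0,"z":0.08,"rx":0,"ry":0,"rz":0}]'

```text
clock: 17.7
tool_pos: [0.525, -0.1956, 0.098]
orientation: [180.0, 0.0, 164.0]
force: [0.7, 0.6, -1.1]
opening: 0.0282
gripper_force: 29.6
```

Emit:
play_rows --motion '[{"x":0,"y":0,"z":0.06,"rx":0,"ry":0,"rz":0},{"x":0,"y":0,"z":0.06,"rx":0,"ry":0,"rz":0}]'

```text
clock: 17.95
tool_pos: [0.5249, -0.1956, 0.0948]
orientation: [-180.0, -0.0, 164.0]
force: [0.1, 0.1, -1.1]
opening: 0.0284
gripper_force: 29.6
```

Emit:
play_rows --motion '[{"x":0,"y":0,"z":0.06,"rx":0,"ry":0,"rz":0},{"x":0,"y":0,"z":0.06,"rx":0,"ry":0,"rz":0},{"x":0,"y":0,"z":0.06,"rx":0,"ry":0,"rz":0}]'

```text
clock: 18.32
tool_pos: [0.5247, -0.1956, 0.0903]
orientation: [-180.0, -0.0, 164.0]
force: [-1.4, 0.4, -1.6]
opening: 0.028
gripper_force: 29.6
```

Emit:
play_rows --motion '[{"x":0,"y":0,"z":0.08,"rx":0,"ry":0,"rz":0},{"x":0,"y":0,"z":0.08,"rx":0,"ry":0,"rz":0},{"x":0,"y":0,"z":0.08,"rx":0,"ry":0,"rz":0}]'

```text
clock: 18.7
tool_pos: [0.5248, -0.1956, 0.0843]
orientation: [-180.0, -0.0, 164.0]
force: [-2.3, 0.6, 3.7]
opening: 0.0281
gripper_force: 29.6
```

Emit:
play_rows --motion '[{"x":0,"y":0,"z":0.08,"rx":0,"ry":0,"rz":0},{"x":0,"y":0,"z":0.08,"rx":0,"ry":0,"rz":0},{"x":0,"y":0,"z":0.08,"rx":0,"ry":0,"rz":0}]'

```text
clock: 19.08
tool_pos: [0.5251, -0.1957, 0.0791]
orientation: [-180.0, 0.0, 164.0]
force: [-3.5, 1.9, 7.2]
opening: 0.028
gripper_force: 29.7
```

Emit:
play_rows --motion '[{"x":0,"y":0,"z":0.08,"rx":0,"ry":0,"rz":0},{"x":0,"y":0,"z":0.06,"rx":0,"ry":0,"rz":0},{"x":0,"y":0,"z":0.04,"rx":0,"ry":0,"rz":0},{"x":0,"y":0,"z":0.04,"rx":0,"ry":0,"rz":0}]'

```text
clock: 19.58
tool_pos: [0.5253, -0.1958, 0.0741]
orientation: [-180.0, 0.1, 164.0]
force: [-4.2, 1.6, 10.6]
opening: 0.028
gripper_force: 29.8
```

Emit:
play_rows --motion '[{"x":0.02,"y":0,"z":0.05,"rx":0,"ry":0,"rz":0},{"x":0,"y":0,"z":0.04,"rx":0,"ry":0,"rz":0}]'

```text
clock: 19.82
tool_pos: [0.5254, -0.1959, 0.0727]
orientation: [-180.0, 0.1, 164.0]
force: [-6.6, 3.8, 21.3]
opening: 0.0278
gripper_force: 29.9
```

Emit:
play_rows --motion '[{"x":0,"y":0,"z":0.03,"rx":0,"ry":0,"rz":0},{"x":0,"y":0,"z":0,"rx":0,"ry":0,"rz":0}]'

```text
clock: 20.08
tool_pos: [0.5255, -0.1959, 0.0727]
orientation: [-180.0, 0.2, 164.0]
force: [-6.9, 3.4, 21.1]
opening: 0.0278
gripper_force: 29.9
```

Emit:
play_rows --motion '[{"x":0.02,"y":0,"z":0.02,"rx":0,"ry":0,"rz":0},{"x":0,"y":0,"z":0,"rx":0,"ry":0,"rz":0},{"x":0,"y":0,"z":0,"rx":0,"ry":0,"rz":0},{"x":0,"y":0,"z":0,"rx":0,"ry":0,"rz":0},{"x":0,"y":0,"z":0,"rx":0,"ry":0,"rz":0}]'

```text
clock: 20.7
tool_pos: [0.5255, -0.1959, 0.0727]
orientation: [-180.0, 0.2, 164.0]
force: [-7.5, 3.0, 24.0]
opening: 0.0276
gripper_force: 29.9
```

```bash
python3 - <<'E'
from h import *
s=snap('side','side7.png'); o=ctrl.get_obs(); p=o['tool_pos']; print(p,o['orientation'],o['opening'],o['gripper_force'],o['force'],o['clock'])
for z in(.060,.068,.094,.136): print(z,(proj('side',[.525,-.1955,z])-[335,110])*10)
cv2.imwrite('pics/c7.png',cv2.resize(s[130:190,335:405],(700,600),interpolation=cv2.INTER_CUBIC))
E
```

```text
[ 0.52552515 -0.1959297   0.07266174] [-179.97463513    0.22940422  164.03791707] 0.027839758300231363 29.940921664237976 [-8.07976953  2.37858551 24.41127428] 20.75
0.06 [293.42620714 685.81904133]
0.068 [294.97040383 658.97682283]
0.094 [300.02376063 570.72389255]
0.136 [308.29709483 424.83877943]
```

View pics/c7.png

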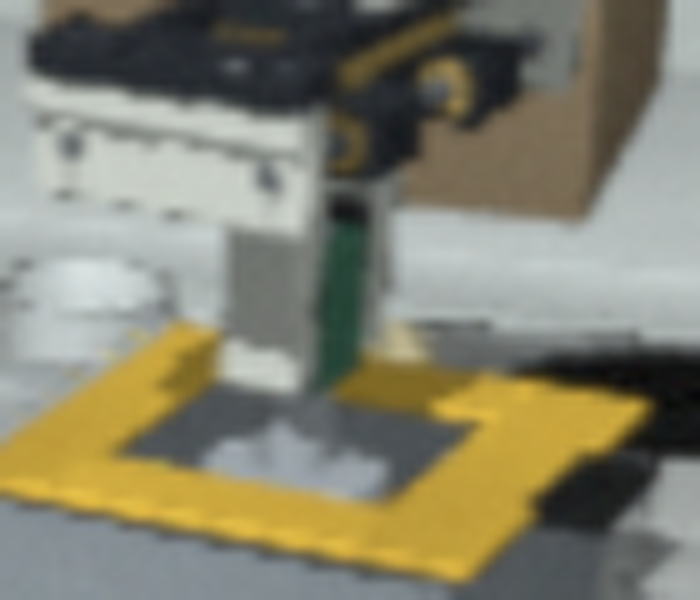

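The collar fills the window bottom at crop (295,460), which is where the home position projects. The guard is flat, and the 24 N force against about 12 N of spring shows the collar seated on the dogs. Handing in.

```bash
python3 -c "
from plant import workorder
print(workorder.close_job())"
```

```text
the job is handed in; nothing more can be done
None
```

I shut the guard first, then meshed the green-headed key with the socket and pushed it home. It is still gripped and pressed down at about 24 N, and the job was handed in at about 21 s of the 51 s allowed.

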